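Count three batteries out of the battery cup

TASK

Get three batteries ready for the emergency lantern: lift the cover plate off the battery cup and lay it square on the pile of plates. Then pick up the cup, hold its pouring lip low over the tray and tip it slowly until exactly three batteries have rolled into the tray; no more than three may come out and none may land on the desk. Stand the cup, with the other two batteries still in it, back square on its mat.

Things in the scene. Friction and masses are not known exactly. Their poses are not given: they have to be found in the camera images.
- cup_grip (a point): Battery cup: grey plastic half-round trough with two flat upright cheeks, 59.5 mm over them (y), 132 mm long (x), 68 mm high. Point at its middle, 38 mm above its underside. Axes: z up, x to the pouring lip, y across the cheeks. Grip it across the cheeks, at the four black grip lines. It stands on two foot rails, 74 mm over them lengthwise. Weighs about 0.11 kg empty, 0.44 kg with five batteries.
- cup_lip (a point): Middle of the cup's low pouring lip: 62 mm along x and 2 mm up from cup_grip, same axes. As the cup is tipped lip down about its y axis, the batteries roll out over it one at a time: the first at about 13 to 20 degrees, each next one 10 to 13 degrees later, and none while the tilt is held. The trough inside has a radius of 65 mm, a width of 53.5 mm and a high back wall.
- plate_center (a point): Cover plate lying loose on top of the cup at the start: dark brown board, 118 (x) x 64 (y) x 6 mm (z), about 50 g, its underside 71 mm above the desk. Point at its centre. It overhangs the cup's cheeks by 2 mm on either side, so it can be pinched across its 64 mm width.
- pile_top (a point): Pile of two more such plates lying on the desk (fixed): 118 (x) x 64 (y) mm, 12 mm high. Point at the middle of its upper face; z up.
- cup_mat: Black rubber mat under the cup, fixed, 150 (x) x 86 (y) x 3 mm. Origin at the middle of its underside on the desk; z up, x along the cup, towards the pouring lip.
- tray_floor (a point): Issue tray: black plastic tray, 150 (x) x 120 (y) x 26 mm high, walls 4 mm, grey lining. Loose, 450 g. Point at the middle of the lining, 6 mm above the desk; z up.
- battery_1: C-size battery, steel-grey cylinder 26 mm in diameter, 50 mm long, 66 g (all five weigh the same), smooth. Origin at its centre, y along its length. Lies crosswise in the cup; number 1 of 5 counted from the pouring lip (nearest the lip, so the first to roll out).
- battery_2: C-size battery, steel-grey cylinder 26 mm in diameter, 50 mm long, 66 g (all five weigh the same), smooth. Origin at its centre, y along its length. Lies crosswise in the cup; number 2 of 5 counted from the pouring lip.
- battery_3: C-size battery, steel-grey cylinder 26 mm in diameter, 50 mm long, 66 g (all five weigh the same), smooth. Origin at its centre, y along its length. Lies crosswise in the cup; number 3 of 5 counted from the pouring lip.
- battery_4: C-size battery, steel-grey cylinder 26 mm in diameter, 50 mm long, 66 g (all five weigh the same), smooth. Origin at its centre, y along its length. Lies crosswise in the cup; number 4 of 5 counted from the pouring lip.
- battery_5: C-size battery, steel-grey cylinder 26 mm in diameter, 50 mm long, 66 g (all five weigh the same), smooth. Origin at its centre, y along its length. Lies crosswise in the cup; number 5 of 5 counted from the pouring lip (at the back wall).
- stapler: Stapler, 140 x 36 x 48 mm, bystander behind the work. Origin at the middle of its underside.
- tape_measure: Tape measure, 32 x 63 x 54 mm, bystander behind the work. Origin at the middle of its underside.
Not all that is in view belongs to the job. There is more than one size of the cup_mat; the one meant has the size given above.

How it is judged (in metres and radians):
On the way, in this order (a step that is already met when the one before it is completed fails the run):
1. the cover plate lies square on the pile of plates, let go (x of plate_center in the frame of pile_top between -0.015 and 0.015 m and y of plate_center in the frame of pile_top between -0.015 and 0.015 m and z of plate_center in the frame of pile_top between 0.001 and 0.005 m and angle between the x axis of plate_center and the x axis of pile_top, either way round below 0.2 rad and distance between the grasp point and plate_center above 0.05 m), for 0.2 s.
2. the cup is tipped with its lip over the tray (angle between cup_grip's own z axis and vertical above 0.2 rad and x of cup_lip in the frame of tray_floor between -0.07 and 0.07 m and y of cup_lip in the frame of tray_floor between -0.055 and 0.055 m), for 0.1 s.
3. batteries 1, 2 and 3 are in the tray, 4 and 5 still in the cup (x of battery_1 in the frame of tray_floor between -0.068 and 0.068 m and y of battery_1 in the frame of tray_floor between -0.053 and 0.053 m and z of battery_1 in the frame of tray_floor between 0.005 and 0.045 m and x of battery_2 in the frame of tray_floor between -0.068 and 0.068 m and y of battery_2 in the frame of tray_floor between -0.053 and 0.053 m and z of battery_2 in the frame of tray_floor between 0.005 and 0.045 m and x of battery_3 in the frame of tray_floor between -0.068 and 0.068 m and y of battery_3 in the frame of tray_floor between -0.053 and 0.053 m and z of battery_3 in the frame of tray_floor between 0.005 and 0.045 m and distance between each of battery_4, battery_5 and cup_grip below 0.055 m), for 0.3 s.
At the end, for the whole second after the job is handed in: Batteries 1 to 3 rest inside the tray, 4 and 5 in the cup. The cup stands upright on its mat (35 mm lengthwise, 20 mm crosswise, 20 degrees, either way round). The cover plate lies flat on the pile (15 mm each way, 11 degrees, either way round) (all of step 3 and x of plate_center in the frame of pile_top between -0.015 and 0.015 m and y of plate_center in the frame of pile_top between -0.015 and 0.015 m and z of plate_center in the frame of pile_top between 0.001 and 0.005 m and angle between the x axis of plate_center and the x axis of pile_top, either way round below 0.2 rad and x of cup_grip in the frame of cup_mat between -0.035 and 0.035 m and y of cup_grip in the frame of cup_mat between -0.02 and 0.02 m and height (world z) of cup_grip between 0.037 and 0.045 m and angle between cup_grip's own z axis and vertical below 0.06 rad and angle between the x axis of cup_grip and the x axis of cup_mat, either way round below 0.35 rad and linear speed of each of battery_1, battery_2, battery_3, battery_4, battery_5 below 0.03 m/s); the robot touches nothing.
It fails at once if a fourth battery leaves the cup (distance between any of battery_4, battery_5 and cup_grip above 0.09 m).
It fails at once if a battery lands on the desk (height (world z) of any of battery_1, battery_2, battery_3, battery_4, battery_5 below 0.0155 m).
It fails at once if the cup is tipped with its lip more than 13 cm above the desk (angle between cup_grip's own z axis and vertical above 0.3 rad and height (world z) of cup_lip above 0.13 m).
It fails at once if a bystander is pushed more than 3 cm (distance of any of stapler, tape_measure from where it was at the start of the episode above 0.03 m).
It also fails if it takes over 72 s, if anything falls off the work surface, if the arm or the gripper's body presses on something with over 40 N, if the wrist force passes 120 N, or if a joint passes its speed limit or range.

ROBOT

A 6-joint arm with a two-finger parallel gripper is mounted at the origin on a cart in front of the work surface, level with it; the furniture and walls round the work are solid. World frame = base frame: x ahead of the robot, y to its left, z up, the work surface at z = 0. Lengths are in m, angles in degrees, forces in N, time in s.
With the tool pointing down it reaches from about 0.4 to 0.825 m from the base axis. Payload 7 kg.
Tool frame: the origin (TCP) lies midway between the tips of the shut fingers; the grasp point (between the pads) lies 19 mm behind it; z points along the fingers, x is the direction in which the jaws open and shut, and the axes are right-handed (so a half turn about z gives the same grasp; the last joint's range is limited). The gripper opens to 88 mm and grips with 3 to 60 N. Pads are 19 mm wide; open, the fingers measure 130 mm over their backs; the gripper's body (78 mm by 193 mm) begins 47 mm behind the grasp point.
Start: joints at [-52.993, 20.546, 0.682, 0, -70.136, -16.507], TCP at [0.236, -0.632, 0.227] pointing down, gripper open.
Joint ranges: [-176.03, 176.03], [-82.01, 121.73], [-58.28, 71.71], [-173.87, 95.51], [-174.79, -0.11], [-173.66, 173.66]. Speed limits (degrees/s): [136.94, 136.94, 172.46, 180, 180, 180].

INTERFACE

Orientations are given as [roll, pitch, yaw] about the fixed x, y, z axes, in that order (R = Rz(yaw) Ry(pitch) Rx(roll)).
In Python, from plant import * gives the robot as it stands. The module is installed in compiled form; this text tells all that it offers.
- The arm moves only by the shell command python3 -m pendant 'ROWS' [OPENING]. ROWS is JSON, a list that holds one entry, the list of rows, each a list of 6 numbers: the shift along the world's x, y, z in mm, then the turn, a rotation vector about the world's x, y, z in degrees. A call has 1 to 10 rows; each row is the pose to reach, as a shift and turn from the pose commanded when the call began; what a row does not reach only later rows make up. A row lasts 1/8 s, in which the tool goes at most 62.5 mm and 10.7 degrees, less where a joint would pass 70% of its speed; a pose out of reach is approached as far as the arm can. A call with a gripper value outside its range is refused whole. OPENING is the closure, from -1 (fully open) to 1 (shut), set as the call begins (- or left out, the last holds). The fingers move at their own pace and stop on an object; the grip force is fixed at half the most. Time passes only in rows, so rows that repeat a pose let the fingers close. It gives the time, the measured TCP pose, the force and the opening at its end, in the units of the state.
- get_obs(): the state, without advancing time (a new reading comes with each control period).
- snapshot(name): name is "scene" or "top"; returns a dict with "pixels" (420x560x3 uint8, red, green, blue), "depth" (420x560 float32, m along the optical axis (not along the pixel's ray), 0 where there is no reading), "fx", "fy", "cx", "cy" (pixels), "pose" (4x4, takes a point from camera to world coordinates). Camera axes: x right, y down, z forward; pixel columns grow to the right and rows downward; lengths in m; the calibration is good to about 2 mm. A picture is of the moment at which its call begins.
- close_job(): hands the job in, once; it reports no verdict.
The state is a dict: "clock": time; "joint_pos": joint angles; "qvel": joint speeds; "tau": joint torques, N m; "tool_pos": TCP position; "orientation": TCP orientation; "force": force on the tool from outside, world axes, zero at the start; "moment": the same for the moment, N m; "opening": finger opening in m.
Only numpy, scipy, OpenCV 4.12 (cv2) and the standard library are available. Lean on these libraries where they do the work, as an engineer would, in place of code of your own. Each camera call takes 0.05 s, during which the arm holds its last target. There are 200 camera calls.

## Working session

There is one attempt and no reset: what is moved stays moved. The work goes in short steps, Python scripts to look and compute and a shell command to move; the robot and the scene stay as the last step left them, time stands still between calls to the robot, and variables do not carry over. Pictures are saved under pics/ and viewed, about 8 in all and at most 12, crops included, and the job is handed in when it is done.

```bash
mkdir -p pics; cat > h.py <<'E'
from plant import *
import numpy as np, cv2
def snap(n,f=None):
    s=snapshot(n)
    if f: cv2.imwrite(f,cv2.cvtColor(s["pixels"],cv2.COLOR_RGB2BGR))
    d=s["depth"];v,u=np.mgrid[:420,:560]
    P=np.stack([(u-s["cx"])/s["fx"]*d,(v-s["cy"])/s["fy"]*d,d],-1)
    W=P@s["pose"][:3,:3].T+s["pose"][:3,3]
    W[d==0]=np.nan
    return s,W
E
python3 - <<'E'
from h import *
for n in("scene","top"):
    s,W=snap(n,f"pics/{n}0.png"); print(n,s["fx"],s["pose"].round(3).tolist()); np.save(n+"0.npy",W)
o=get_obs();print(o)
E
```

```text
scene 502.4318759937287 [[0.503, -0.509, 0.699, -0.566], [-0.864, -0.295, 0.407, -0.652], [-0.001, -0.809, -0.588, 1.014], [0.0, 0.0, 0.0, 1.0]]
top 381.57692397504985 [[-0.013, -0.996, 0.084, 0.46], [-1.0, 0.014, 0.021, -0.021], [-0.022, -0.084, -0.996, 1.008], [0.0, 0.0, 0.0, 1.0]]
{'clock': 0.1, 'joint_pos': array([-5.29937974e+01,  2.05874622e+01,  6.40311232e-01, -1.86565771e-02,
       -7.01346313e+01, -1.65060009e+01]), 'qvel': array([-0.02154835, -0.08212147,  0.08695203,  0.03930393, -0.01356573,
       -0.00370439]), 'tau': array([-1.56835187e-03, -5.84163773e+01,  2.93751007e+01,  7.01547548e+00,
        1.01401733e-02, -3.48548292e-05]), 'tool_pos': array([ 0.23621931, -0.63186745,  0.22572178]), 'orientation': array([-1.79993579e+02, -8.33956513e-02,  1.10493845e+02]), 'force': array([-0.01684677,  0.32128891, -0.36239292]), 'moment': array([-0.008342  ,  0.01927649, -0.01286074]), 'opening': 0.087721583403283}
```

View pics/top0.png

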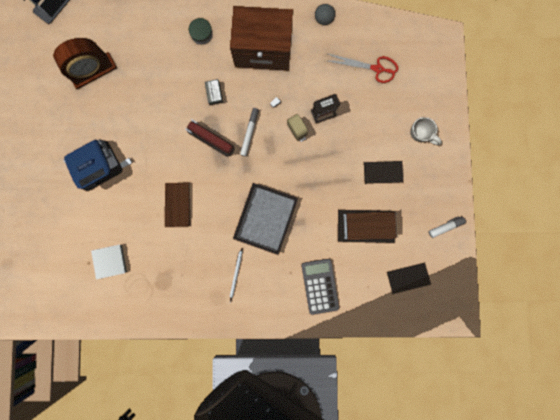

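View pics/scene0.png

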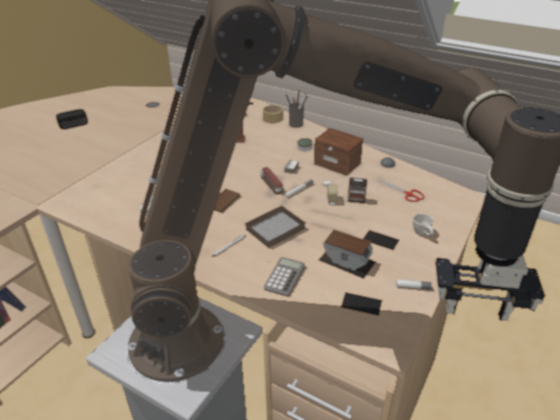

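The top view shows the tray at (266,218) and, at (369,226), the cup with its brown plate on a black mat. The plate pile is at (177,204). There are three black mats: under the cup at (367,226), and smaller ones at (383,172) and (409,277). The one under the cup should be the 150x86 mat; I'll confirm that with measurements and a crop.

```bash
python3 - <<'E'
from h import *
W=np.load("top0.npy"); im=cv2.imread("pics/top0.png"); hsv=cv2.cvtColor(im,cv2.COLOR_BGR2HSV)
def rect(name,m,box):
    a=np.zeros(m.shape,bool);x0,y0,x1,y1=box;a[y0:y1,x0:x1]=1;m=(m&a).astype(np.uint8)
    n,l,st,c=cv2.connectedComponentsWithStats(m);k=1+st[1:,4].argmax();m=l==k
    p=W[m];p=p[~np.isnan(p).any(1)];r=cv2.minAreaRect((p[:,:2]*1000).astype(np.float32))
    print(name,m.sum(),np.round(r[0],1),np.round(r[1],1),round(r[2],1),"z",np.percentile(p[:,2],[2,10,50,90,98]).round(4))
z=W[...,2]; dark=im.max(2)<70
print("desk z",np.nanmedian(z[300:320,180:220]),np.nanmedian(z[250:270,330:380]))
rect("plate",z>0.064,(330,200,405,250))
rect("cup",z>0.03,(330,200,405,250))
rect("mat+cup",(dark|(z>0.01)),(325,195,405,250))
rect("pile",z>0.006,(150,175,205,235))
rect("tray",(z>0.003),(225,175,305,260))
rect("matA",dark,(355,155,412,190))
rect("matB",dark,(380,258,435,297))
s=cv2.imread("pics/scene0.png")
a=cv2.resize(im[150:300,320:440],None,fx=3.2,fy=3.2,interpolation=3);b=cv2.resize(s[220:320,305:405],(480,480),interpolation=3)
cv2.imwrite("pics/crop1.png",np.hstack([cv2.resize(a,(384,480)),b[:, :416]]))
E
```

```text
desk z -0.0005622418768480575 -0.000643719899482309
plate 1333 [ 482.3 -241.5] [ 63.9 126.7] 1.0 z [0.0682 0.0737 0.0762 0.0784 0.0795]
cup 1356 [ 482.4 -245.1] [ 63.9 133.9] 1.0 z [0.0654 0.0736 0.0761 0.0784 0.0795]
mat+cup 1738 [ 484.3 -244.1] [144.1  80.8] 88.0 z [-0.0001  0.002   0.0755  0.0781  0.0794]
pile 1080 [546.  251.5] [117.9  64. ] 0.5 z [0.0076 0.0091 0.0115 0.0137 0.015 ]
tray 2687 [503.9  16.9] [129.1 159.3] 70.0 z [0.0033 0.004  0.0063 0.0251 0.0274]
matA 754 [ 626.1 -295.6] [54.3 99.5] 0.1 z [-0.0027 -0.0011  0.0013  0.0034  0.005 ]
matB 852 [ 347.9 -350.3] [ 56.7 102.3] 13.3 z [-0.0025 -0.001   0.0013  0.0036  0.0049]
```

View pics/crop1.png

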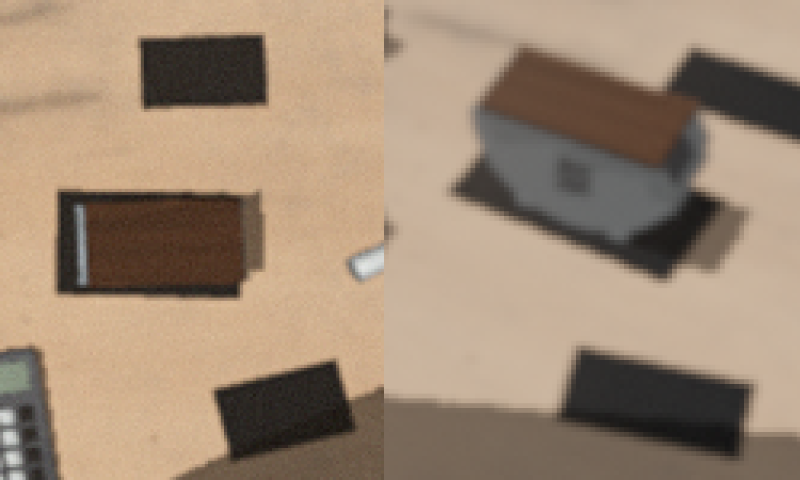

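The mat under the cup fits: about 150x86, against about 100x55 for the two decoys. The light strip at the cup's +y end needs explaining: it is either the lip or the back wall. I'll check the height profile and zoom in.

```bash
python3 - <<'E'
from h import *
W=np.load("top0.npy"); 
for c in range(334,402,1):
    print(c,np.nanmedian(W[218:234,c],0).round(3)) if c<346 or c>388 else 0
S=np.load("scene0.npy")
# side cheek outline seen from scene: points of cup with x near cheek 
m=(S[...,0]>.43)&(S[...,0]<.465)&(S[...,1]>-.33)&(S[...,1]<-.16)&(S[...,2]>.006)&(S[...,2]<.069)
p=S[m]
for z in range(5,70,8):
    q=p[(p[:,2]>z/1000)&(p[:,2]<z/1000+.008)]; print(z,len(q),q[:,1].min().round(3) if len(q) else 0,q[:,1].max().round(3) if len(q) else 0)
s=cv2.imread("pics/scene0.png")[225:285,315:385]
cv2.imwrite("pics/crop2.png",cv2.resize(s,(700,600),interpolation=2))
E
```

```text
334 [ 0.487 -0.162 -0.001]
335 [ 0.486 -0.165 -0.001]
336 [ 0.486 -0.167 -0.001]
337 [ 0.486 -0.17  -0.   ]
338 [ 0.486 -0.172  0.001]
339 [ 0.486 -0.175  0.002]
340 [ 0.486 -0.177  0.003]
341 [ 0.486 -0.18   0.002]
342 [ 0.486 -0.183  0.002]
343 [ 0.486 -0.185  0.003]
344 [ 0.486 -0.188  0.003]
345 [ 0.484 -0.179  0.068]
389 [ 0.482 -0.284  0.076]
390 [ 0.482 -0.287  0.075]
391 [ 0.482 -0.289  0.076]
392 [ 0.482 -0.292  0.076]
393 [ 0.482 -0.294  0.077]
394 [ 0.482 -0.296  0.077]
395 [ 0.482 -0.299  0.077]
396 [ 0.483 -0.312  0.041]
397 [ 0.484 -0.327 -0.001]
398 [ 0.484 -0.33  -0.001]
399 [ 0.484 -0.332 -0.002]
400 [ 0.484 -0.335 -0.001]
401 [ 0.484 -0.337 -0.001]
5 73 -0.326 -0.173
13 62 -0.291 -0.207
21 63 -0.302 -0.198
29 71 -0.308 -0.19
37 91 -0.315 -0.188
45 92 -0.313 -0.184
53 91 -0.313 -0.184
61 89 -0.312 -0.18
69 0 0 0
```

View pics/crop2.png

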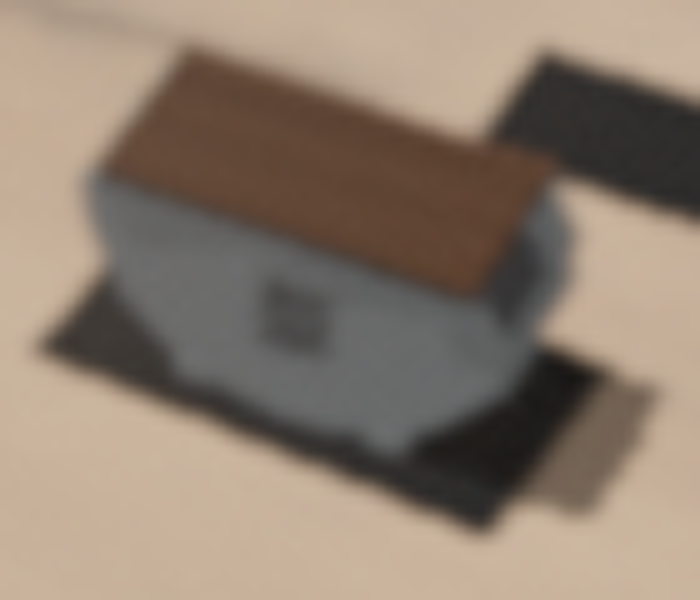

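The right (-y) end is open under the plate and the left (+y) strip is the top of the 68 mm back wall. So the lip points to -y. I will pour from the +y side of the tray towards about -110°. First, the plate.

```bash
python3 -m pendant '[[[30,45,0,0,0,10],[60,95,0,0,0,20],[90,145,-5,0,0,30],[120,195,-15,0,0,40],[150,245,-25,0,0,50],[180,290,-40,0,0,60],[215,340,-55,0,0,70],[246,388,-70,0,0,70.5],[246,388,-96,0,0,70.5],[246,388,-96,0,0,70.5]]]' -1; python3 - <<'E'
from h import *
snap("scene","pics/s1.png")
o=get_obs();print(o["tool_pos"],o["orientation"],o["joint_pos"].round(1),o["clock"])
E
```

```text
clock: 1.35
tool_pos: [0.481, -0.2432, 0.1287]
orientation: [179.9, -0.3, -178.9]
force: [0.0, -0.9, 0.8]
opening: 0.0877
[ 0.48172876 -0.24408932  0.13003638] [ 1.79988855e+02 -1.34860647e-01 -1.78975816e+02] [ -6.1  12.9 -23.8   0.  -53.4   7.1] 1.4
```

```bash
python3 -m pendant '[[[0,0,-25,0,0,0],[0,0,-50,0,0,0],[0,0,-63,0,0,0],[0,0,-63,0,0,0]]]' -1; python3 -m pendant '[[[0,0,0,0,0,0],[0,0,0,0,0,0],[0,0,0,0,0,0],[0,0,0,0,0,0],[0,0,0,0,0,0],[0,0,0,0,0,0]]]' 1
```

```text
clock: 1.9
tool_pos: [0.482, -0.2448, 0.0676]
orientation: [-180.0, -0.1, -179.0]
force: [0.4, 0.2, 0.3]
opening: 0.0878
clock: 2.65
tool_pos: [0.4828, -0.2443, 0.0682]
orientation: [-180.0, 0.1, -179.0]
force: [-0.6, 0.5, 6.2]
opening: 0.0633
```

```bash
python3 -m pendant '[[[0,0,5,0,0,0],[0,0,20,0,0,0],[0,0,45,0,0,0],[0,0,80,0,0,0],[0,0,80,0,0,0]]]'; python3 - <<'E'
from h import *
s,W=snap("top","pics/t2.png"); a,_=snap("scene","pics/s2.png")
z=W[...,2]
for r in range(205,250,4): print(r,np.nan_to_num(z[r,335:405:4]*1000).astype(int))
A=cv2.imread("pics/t2.png")[150:300,230:430];B=cv2.imread("pics/s2.png")[150:350,250:450]
cv2.imwrite("pics/c3.png",np.hstack([cv2.resize(A,(400,300)),cv2.resize(B,(400,400))[50:350]]))
E
```

```text
clock: 3.28
tool_pos: [0.4843, -0.2447, 0.1513]
orientation: [-179.9, 0.3, -179.0]
force: [0.3, -0.3, -0.0]
opening: 0.0635
205 [575 576 576 576 576 577 579 577 573 573 574 573 573 573 576 574 575 577]
209 [577 576 576 576 576 579 578 579 573 574 574 574 574 574 573 574 574 575]
213 [580 576 575 573 576 576 579 577 575 571 574 574 573 572 574 574 573 573]
217 [584 580 578 574 575 576 575 573 572 573 573 571 572 573 572 572 573 573]
221 [587 586 580 573 571 575 575 573 570 570 571 571 571 570 570 571 571 572]
225 [592 589 582 575 569 574 573 570 567 569 566 569 569 567 570 569 570 571]
229 [595 591 587 577 566 573 570 568 565 565 566 566 567 566 566 566 567 567]
233 [599 595 589 579 566 568 569 560 561 562 560 561 563 563 564 562 564 565]
237 [602 598 593 580 563 561 557 554 556 556 558 556 557 556 559 560 558 560]
241 [605 599 595 549 555 557 551 548 548 549 551   0 551 551 553 555 554 555]
245 [607 605 596 544 547 534  -3  -1  -2 535 536 539 540 544 544 544 547 547]
249 [612 606 602  -1   0   1   0  -2  -1  -1 238 239 255 260 237 240 242 241]
```

View pics/c3.png

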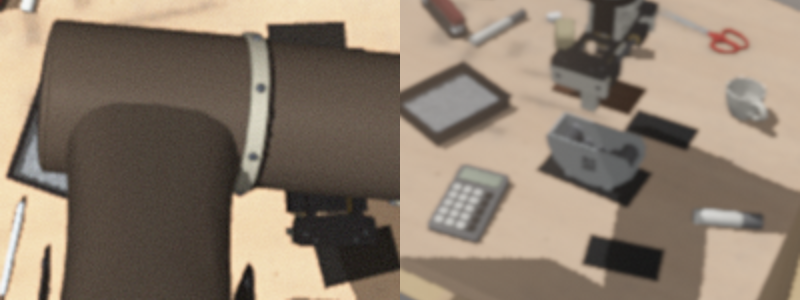

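The plate is held at its middle and the cup has stayed on its mat with the lip to the right. Next, carry the plate to the pile, turning it +90°.

```bash
python3 -m pendant '[[[2,15,0,0,0,3],[6,50,0,0,0,10],[12,90,0,0,0,18],[18,135,0,0,0,27],[24,180,0,0,0,36],[30,225,0,0,0,45],[36,270,0,0,0,54],[42,315,0,0,0,63],[48,360,0,0,0,72],[54,405,0,0,0,81]]]'; python3 -m pendant '[[[4,40,-10,0,0,5],[7,75,-30,0,0,8.5],[8,90,-60,0,0,8.5],[8,92,-90,0,0,8.5],[8,92,-105,0,0,8.5],[8,92,-105,0,0,8.5],[8,92,-105,0,0,8.5]]]'; python3 - <<'E'
from h import *
s,W=snap("top","pics/t4.png"); a,S=snap("scene","pics/s4.png")
o=get_obs();print(o["tool_pos"],o["orientation"],o["joint_pos"].round(1),o["clock"])
cv2.imwrite("pics/c4.png",np.hstack([cv2.resize(cv2.imread("pics/t4.png")[150:270,130:290],(400,300)),cv2.resize(cv2.imread("pics/s4.png")[130:280,150:350],(400,300))]))
E
```

```text
clock: 4.62
tool_pos: [0.5355, 0.1627, 0.1467]
orientation: [179.9, -0.1, -97.6]
force: [1.0, -0.5, -0.8]
opening: 0.0636
clock: 5.5
tool_pos: [0.5449, 0.253, 0.0435]
orientation: [-179.9, 0.0, -89.5]
force: [-0.2, -0.1, -0.1]
opening: 0.063
[0.54505068 0.25311033 0.04384901] [-1.79905678e+02  7.49768898e-02 -8.95026129e+01] [ 43.5  23.6 -21.4   0.  -44.8  47. ] 5.6
```

View pics/c4.png

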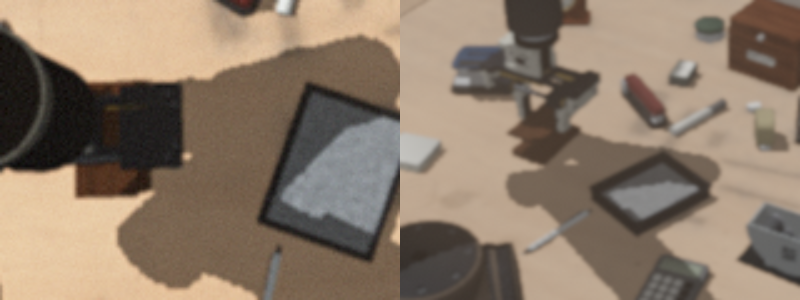

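The plate hangs level over the pile and square to it. Lower it, let go and rise.

```bash
python3 -m pendant '[[[1,-1,-12,0,0,0],[1,-1,-22,0,0,0],[1,-1,-29,0,0,0],[1,-1,-29,0,0,0],[1,-1,-29,0,0,0]]]'; python3 -m pendant '[[[0,0,0,0,0,0],[0,0,0,0,0,0],[0,0,0,0,0,0],[0,0,0,0,0,0],[0,0,20,0,0,0],[0,0,60,0,0,0],[0,0,110,0,0,0],[0,0,150,0,0,0]]]' -1
python3 -m pendant '[[[0,-50,0,0,0,-10],[-6,-100,0,0,0,-19],[-12,-150,0,0,0,-28],[-18,-200,0,0,0,-37],[-24,-250,0,0,0,-46],[-30,-300,0,0,0,-55],[-36,-350,0,0,0,-64],[-42,-400,0,0,0,-73],[-52,-450,0,0,0,-82],[-63,-497,0,0,0,-89.5]]]'
python3 - <<'E'
from h import *
s,W=snap("top","pics/t5.png"); a,S=snap("scene","pics/s5.png")
o=get_obs();print(o["tool_pos"],o["orientation"],o["joint_pos"].round(1),o["clock"])
z=W[...,2]; m=np.zeros(z.shape,bool); m[175:235,150:205]=1; m&=z>.012
p=W[m]; r=cv2.minAreaRect((p[:,:2]*1000).astype(np.float32));print(r,np.percentile(p[:,2],[10,50,90]))
cv2.imwrite("pics/c5.png",np.hstack([cv2.resize(cv2.imread("pics/t5.png")[150:270,130:290],(400,300)),cv2.resize(cv2.imread("pics/s5.png")[160:310,200:400],(400,300))]))
E
```

```text
clock: 6.22
tool_pos: [0.5453, 0.2518, 0.0133]
orientation: [180.0, -0.0, -89.5]
force: [0.3, 0.1, -0.8]
opening: 0.0636
clock: 7.22
tool_pos: [0.5456, 0.2519, 0.1657]
orientation: [-179.9, 0.0, -89.5]
force: [0.6, -0.5, -1.4]
opening: 0.0878
clock: 8.48
tool_pos: [0.4819, -0.2469, 0.1637]
orientation: [-180.0, 0.0, -179.3]
force: [2.2, 0.6, -1.1]
opening: 0.0875
[ 0.48096623 -0.24852113  0.16338127] [-1.79986655e+02 -3.68304268e-02 -1.79420705e+02] [ -6.6  11.  -21.3   0.  -57.7   7.1] 8.575
((543.0529174804688, 250.551513671875), (121.8362808227539, 62.566261291503906), 0.39815524220466614) [0.01484139 0.01726058 0.01957587]
```

View pics/c5.png

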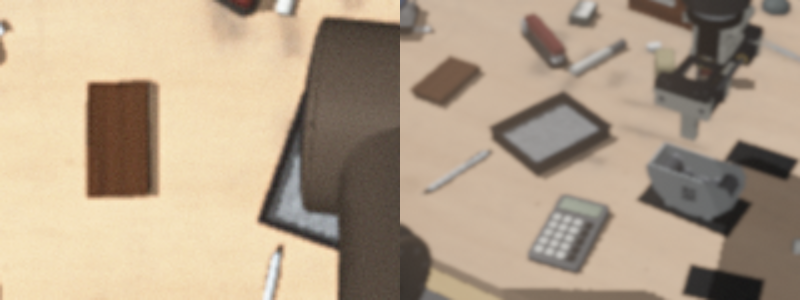

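The plate lies square on the pile, within about 3 mm. Next, grip the cup.

```bash
python3 -m pendant '[[[1,2,-40,0,0,0.5],[1,2,-80,0,0,0.5],[1,2,-110,0,0,0.5],[1,2,-130,0,0,0.5],[1,2,-142,0,0,0.5],[1,2,-142,0,0,0.5],[1,2,-142,0,0,0.5]]]'; python3 -m pendant '[[[0,0,0,0,0,0],[0,0,0,0,0,0],[0,0,0,0,0,0],[0,0,0,0,0,0],[0,0,0,0,0,0],[0,0,0,0,0,0],[0,0,0,0,0,0]]]' 1;  python3 -m pendant '[[[0,0,3,0,0,0],[0,0,9,0,0,0],[0,0,18,0,0,0],[0,0,30,0,0,0],[0,0,45,0,0,0],[0,0,60,0,0,0],[0,0,80,0,0,0],[0,0,80,0,0,0],[0,0,80,0,0,0]]]'; python3 - <<'E'
from h import *
a,S=snap("scene","pics/s6.png")
o=get_obs();print(o["tool_pos"],o["orientation"],o["force"],o["moment"],o["clock"])
E
```

```text
clock: 9.45
tool_pos: [0.484, -0.2432, 0.0224]
orientation: [-180.0, 0.1, -178.5]
force: [0.8, 0.5, 0.1]
opening: 0.0877
clock: 10.32
tool_pos: [0.4834, -0.2433, 0.0218]
orientation: [-180.0, 0.0, -178.5]
force: [-1.4, 0.4, 5.8]
opening: 0.0594
clock: 11.45
tool_pos: [0.483, -0.2431, 0.1013]
orientation: [180.0, -0.0, -178.5]
force: [-0.2, 0.1, -4.8]
opening: 0.0593
[ 0.48280401 -0.24305383  0.10095601] [ 1.79975677e+02 -5.22234945e-02 -1.78513881e+02] [-0.27082062 -0.7229068  -4.30566468] [0.00965732 0.12801683 0.0115646 ] 11.5
```

The force reads 4.3 N, so about 0.44 kg: the cup and all five batteries are held. I'll carry it gently to the +y side of the tray, since accelerating towards +y pushes the batteries towards the lip.

```bash
python3 -m pendant '[[[0,3,0,0,0,0],[1,11,0,0,0,-0.5],[3,25,0,0,0,-1.5],[6,47,0,0,0,-3],[11,77,0,0,0,-4.5],[15,109,0,0,0,-6.5],[20,139,0,0,0,-8],[23,161,0,0,0,-9.5],[25,173,0,0,0,-10.5],[25,177,0,0,0,-10.5]]]' 1; python3 -m pendant '[[[0,3,0,0,0,0],[1,10,0,0,0,-0.5],[3,22,0,0,0,-1.5],[6,41,0,0,0,-2.5],[10,68,0,0,0,-4],[14,98,0,0,0,-6],[18,124,0,0,0,-7.5],[21,144,0,0,0,-9],[23,155,0,0,0,-9.5],[23,158,0,0,0,-9.5]]]'; python3 - <<'E'
from h import *
a,S=snap("scene","pics/s7.png");snap("top","pics/t7.png")
o=get_obs();print(o["tool_pos"],o["orientation"],o["force"],o["joint_pos"].round(1),o["clock"])
cv2.imwrite("pics/c7.png",np.hstack([cv2.resize(cv2.imread("pics/t7.png")[150:270,170:330],(400,300)),cv2.resize(cv2.imread("pics/s7.png")[130:280,170:370],(400,300))]))
E
```

```text
clock: 12.75
tool_pos: [0.5084, -0.0652, 0.1014]
orientation: [-180.0, -0.0, 171.1]
force: [0.4, -0.1, -5.0]
opening: 0.0596
clock: 14.0
tool_pos: [0.5314, 0.092, 0.1014]
orientation: [-180.0, -0.0, 161.5]
force: [0.1, -0.2, -5.0]
opening: 0.0597
[0.53118148 0.09148938 0.10146216] [-1.79984906e+02 -1.38910494e-02  1.61511094e+02] [-0.30762047 -0.24186109 -4.5414069 ] [ 30.6  14.6 -26.   -0.  -49.5 -49.1] 14.1
```

View pics/c7.png

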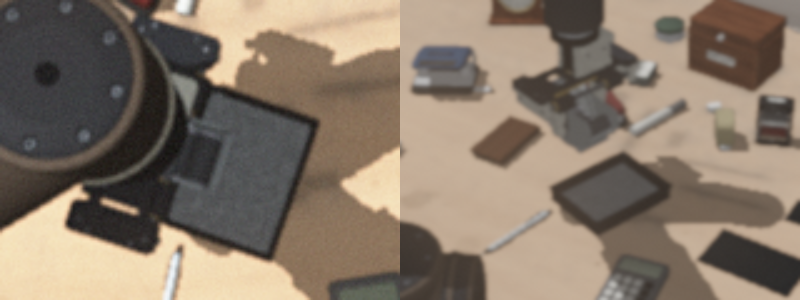

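The cup is level with the tray below it and the lip (about pixel (260,214)) over the tray's middle. I'll lower it and start tilting about the axis (0.948, -0.317, 0), keeping the lip fixed over the tray.

```bash
python3 -m pendant '[[[0,1,-5,0,0,0],[1,2,-13,0,0,0],[1,4,-23,0,0,0],[2,6,-32,0,0,0],[2,6,-38,0,0,0],[2,6,-40,0,0,0],[2,6,-40,1.4,-0.5,0],[2,7,-40,3.8,-1.3,0],[3,8,-40,6.6,-2.2,0],[3,9,-40,9.5,-3.2,0]]]'; cat > look.py <<'E'
from h import *
import sys
n=sys.argv[1]
s,W=snap("top",f"pics/t{n}.png"); a,S=snap("scene",f"pics/s{n}.png")
o=get_obs();print(o["tool_pos"].round(4),o["orientation"].round(1),o["force"].round(2),o["joint_pos"].round(1),o["clock"])
def tr(W):
    c=np.array([.504,.017]);q=W[...,:2]-c;t=np.radians(-20);X=q@[np.cos(t),np.sin(t)];Y=q@[-np.sin(t),np.cos(t)]
    m=(abs(X)<.07)&(abs(Y)<.055)
    return m&(W[...,2]>.016)&(W[...,2]<.042),X,Y
for nm,w in(("top",W),("scene",S)):
    m,X,Y=tr(w);m=cv2.morphologyEx(m.astype(np.uint8),cv2.MORPH_OPEN,np.ones((2,2)))
    k,l,st,c=cv2.connectedComponentsWithStats(m)
    print(nm,[(int(st[i,4]),c[i].round().tolist(),"trayXY",np.round(np.nanmean(X[l==i])*1e3),np.round(np.nanmean(Y[l==i])*1e3)) for i in range(1,k) if st[i,4]>15])
cv2.imwrite(f"pics/c{n}.png",np.hstack([cv2.resize(cv2.imread(f"pics/t{n}.png")[160:260,210:310],(400,400)),cv2.resize(cv2.imread(f"pics/s{n}.png")[160:260,210:310],(400,400))]))
E
python3 look.py 8
```

```text
clock: 15.35
tool_pos: [0.5346, 0.1009, 0.0621]
orientation: [169.8, 0.1, 161.5]
force: [0.2, 0.4, -4.4]
opening: 0.0593
[0.5344 0.1    0.0621] [169.8   0.  161.4] [ 0.42 -0.7  -3.74] [ 25.6  15.9 -27.1 -11.2 -40.4 -36.1] 15.45
top []
scene []
```

```bash
python3 -m pendant '[[[0,0,0,0.9,-0.3,0],[0,0,0,1.9,-0.6,0],[0,0,0.5,2.8,-1,0],[0,0,1,3.8,-1.3,0],[0,0.5,1.5,4.7,-1.6,0],[0,0.5,2,5.7,-1.9,0],[0,0.5,2,5.7,-1.9,0],[0,0.5,2,5.7,-1.9,0],[0,0.5,2,5.7,-1.9,0]]]'; python3 look.py 9
```

```text
clock: 16.58
tool_pos: [0.5344, 0.1013, 0.0635]
orientation: [164.0, 0.0, 161.5]
force: [-0.2, 0.1, -4.3]
opening: 0.0591
[0.5343 0.1014 0.0635] [164.    0.  161.5] [-0.39  0.36 -4.8 ] [ 21.5  15.3 -25.7 -19.2 -40.1 -26.2] 16.675
top []
scene []
```

```bash
python3 -m pendant '[[[0,0,0.5,0.7,-0.2,0],[0,0,1,1.4,-0.5,0],[0,0,1,2.1,-0.7,0],[0,0,1.5,2.8,-1,0],[0,0,1.5,2.8,-1,0],[0,0,1.5,2.8,-1,0],[0,0,1.5,2.8,-1,0],[0,0,1.5,2.8,-1,0]]]'; python3 look.py 10
```

```text
clock: 17.68
tool_pos: [0.5344, 0.1014, 0.0651]
orientation: [161.0, 0.1, 161.5]
force: [-0.7, 0.0, -4.0]
opening: 0.0595
[0.5343 0.1014 0.0651] [1.610e+02 1.000e-01 1.615e+02] [ 0.07 -0.08 -3.56] [ 19.1  15.2 -25.  -23.4 -40.4 -20.9] 17.775
top []
scene [(86, [284.0, 230.0], 'trayXY', np.float64(-0.0), np.float64(-50.0))]
```

One battery is out (86 px blob by the far wall). On to the second, expected at about 26-32°.

```bash
python3 -m pendant '[[[0,0,0.5,0.9,-0.3,0],[0,0,1,1.9,-0.6,0],[0,0,1.5,2.8,-1,0],[0,0,2,3.8,-1.3,0],[0,0,2.5,4.7,-1.6,0],[0,-0.5,3,5.7,-1.9,0],[0,-0.5,3.5,6.6,-2.2,0],[0,-0.5,3.5,6.6,-2.2,0],[0,-0.5,3.5,6.6,-2.2,0],[0,-0.5,3.5,6.6,-2.2,0]]]'; python3 look.py 11;  python3 -m pendant '[[[0,0,0.5,0.7,-0.2,0],[0,0,0.5,1.4,-0.5,0],[0,-0.5,1,1.9,-0.7,0],[0,-0.5,1,1.9,-0.7,0],[0,-0.5,1,1.9,-0.7,0],[0,-0.5,1,1.9,-0.7,0],[0,-0.5,1,1.9,-0.7,0]]]'; python3 look.py 12
```

```text
clock: 19.02
tool_pos: [0.5344, 0.1009, 0.0686]
orientation: [154.0, 0.1, 161.5]
force: [-0.3, 0.3, -3.9]
opening: 0.0594
[0.5343 0.1009 0.0686] [1.540e+02 1.000e-01 1.615e+02] [-0.16 -0.   -3.19] [ 12.6  15.4 -22.9 -33.5 -42.6  -7.9] 19.125
top []
scene [(90, [284.0, 231.0], 'trayXY', np.float64(-1.0), np.float64(-50.0))]
clock: 20.0
tool_pos: [0.5343, 0.1004, 0.0696]
orientation: [152.0, 0.1, 161.5]
force: [1.0, 0.3, -3.5]
opening: 0.0597
[0.5343 0.1003 0.0696] [1.520e+02 1.000e-01 1.615e+02] [-0.05 -0.52 -3.97] [ 10.6  15.6 -22.4 -36.4 -43.6  -4.1] 20.1
top []
scene [(87, [284.0, 230.0], 'trayXY', np.float64(0.0), np.float64(-51.0))]
```

```bash
python3 -m pendant '[[[0,0,0.5,0.7,-0.2,0],[0,0,0.5,1.4,-0.5,0],[0,-0.5,1,1.9,-0.7,0],[0,-0.5,1,1.9,-0.7,0],[0,-0.5,1,1.9,-0.7,0],[0,-0.5,1,1.9,-0.7,0],[0,-0.5,1,1.9,-0.7,0],[0,-0.5,1,1.9,-0.7,0]]]'; python3 look.py 13
```

```text
clock: 21.1
tool_pos: [0.5343, 0.0998, 0.0706]
orientation: [150.0, 0.2, 161.5]
force: [-0.8, -0.3, -3.0]
opening: 0.0596
[0.5344 0.0998 0.0706] [150.    0.2 161.5] [-0.51  0.71 -2.76] [  8.5  15.8 -21.9 -39.2 -44.6  -0.3] 21.2
top []
scene [(184, [281.0, 229.0], 'trayXY', np.float64(-1.0), np.float64(-38.0))]
```

View pics/c13.png

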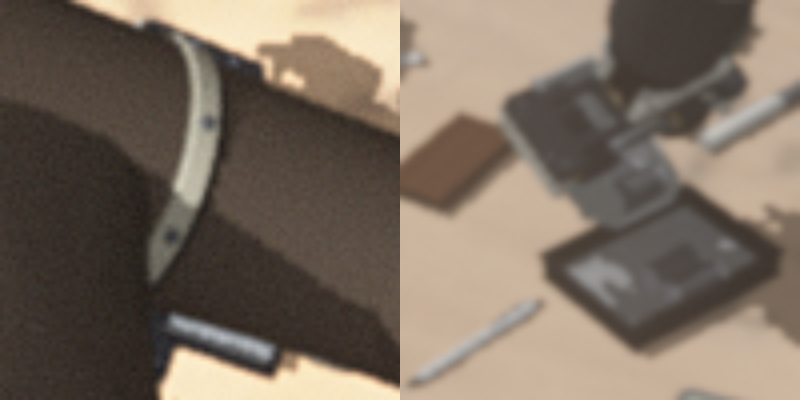

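The blob has doubled to 184 px: two batteries lie side by side along the far wall. The third should come at about 38-43°.

```bash
python3 -m pendant '[[[0,0,0.5,0.9,-0.3,0],[0,-0.5,1,1.9,-0.6,0],[0,-1,1.5,2.8,-1,0],[-0.5,-1,2,3.8,-1.3,0],[-0.5,-1.5,2.5,4.7,-1.6,0],[-0.5,-2,3,5.7,-1.9,0],[-0.5,-2,3,6.6,-2.2,0],[-0.5,-2,3,6.6,-2.2,0],[-0.5,-2,3,6.6,-2.2,0],[-0.5,-2,3,6.6,-2.2,0]]]'; python3 look.py 14;  python3 -m pendant '[[[0,0,0,0.7,-0.2,0],[0,-0.5,0.5,1.4,-0.5,0],[0,-0.5,1,1.9,-0.7,0],[0,-0.5,1,1.9,-0.7,0],[0,-0.5,1,1.9,-0.7,0],[0,-0.5,1,1.9,-0.7,0],[0,-0.5,1,1.9,-0.7,0],[0,-0.5,1,1.9,-0.7,0]]]'; python3 look.py 15
```

```text
clock: 22.45
tool_pos: [0.5339, 0.0979, 0.0736]
orientation: [143.0, 0.2, 161.5]
force: [-0.5, 0.4, -2.9]
opening: 0.0595
[0.5339 0.098  0.0737] [143.    0.2 161.5] [ 0.42 -0.05 -2.53] [  1.3  17.4 -20.5 -48.2 -49.2  11.9] 22.55
top []
scene [(181, [281.0, 229.0], 'trayXY', np.float64(-0.0), np.float64(-37.0))]
clock: 23.55
tool_pos: [0.5339, 0.0974, 0.0746]
orientation: [141.0, 0.2, 161.5]
force: [-0.1, -1.2, -3.1]
opening: 0.0593
[0.5339 0.0973 0.0746] [141.    0.2 161.5] [-0.64  0.25 -3.78] [ -0.8  17.9 -20.2 -50.6 -50.7  15.2] 23.65
top []
scene [(175, [281.0, 229.0], 'trayXY', np.float64(-1.0), np.float64(-37.0))]
```

```bash
python3 -m pendant '[[[0,0,0,0.7,-0.2,0],[0,-0.5,0.5,1.4,-0.5,0],[0,-0.5,0.5,1.4,-0.5,0],[0,-0.5,0.5,1.4,-0.5,0],[0,-0.5,0.5,1.4,-0.5,0],[0,-0.5,0.5,1.4,-0.5,0],[0,-0.5,0.5,1.4,-0.5,0]]]'; python3 look.py 16
```

```text
clock: 24.52
tool_pos: [0.5339, 0.0968, 0.0752]
orientation: [139.5, 0.3, 161.5]
force: [-1.0, 0.3, -2.2]
opening: 0.0599
[0.5339 0.0968 0.0751] [139.5   0.3 161.4] [ 0.52  0.43 -2.16] [ -2.3  18.4 -19.9 -52.3 -51.9  17.6] 24.625
top []
scene [(94, [271.0, 220.0], 'trayXY', np.float64(6.0), np.float64(24.0)), (186, [281.0, 229.0], 'trayXY', np.float64(-2.0), np.float64(-38.0))]
```

```bash
python3 -c "
import cv2
cv2.imwrite('pics/c16b.png',cv2.resize(cv2.imread('pics/s16.png')[185:260,230:330],(800,600),interpolation=2))"
```

View pics/c16b.png

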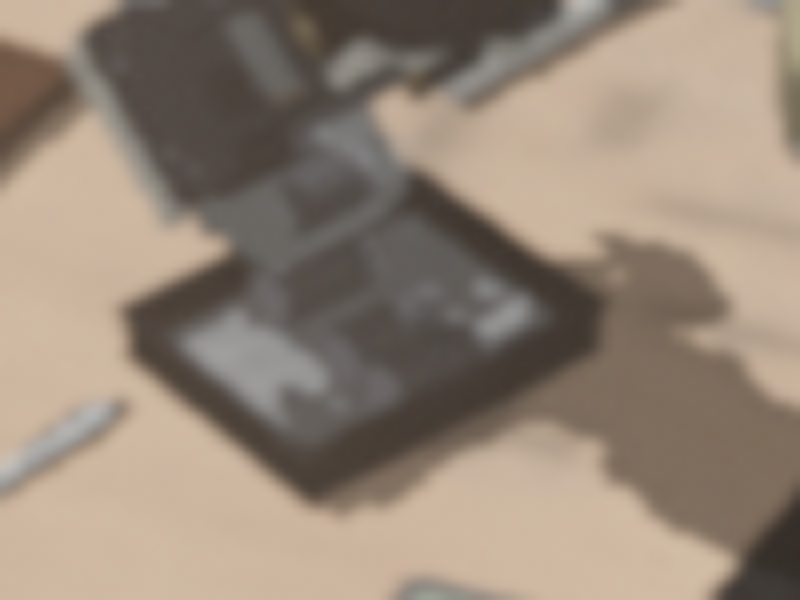

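The third battery, near (320,290) in the crop, lies in the tray just below the lip. The other two are along the far wall. I'll raise the cup gently at constant tilt (lip still well under 0.13 m) and recount.

```bash
python3 -m pendant '[[[0,0,1,0,0,0],[0,0,3,0,0,0],[0,0,6,0,0,0],[0,0,10,0,0,0],[0,0,14,0,0,0],[0,0,18,0,0,0],[0,0,21,0,0,0],[0,0,23,0,0,0],[0,0,24,0,0,0],[0,0,24,0,0,0]]]'; python3 look.py 17; python3 - <<'E'
import cv2;cv2.imwrite('pics/c17b.png',cv2.resize(cv2.imread('pics/s17.png')[170:260,220:340],(800,600),interpolation=2))
E
```

```text
clock: 25.88
tool_pos: [0.5339, 0.0968, 0.0991]
orientation: [139.5, 0.3, 161.4]
force: [0.7, -0.7, -2.9]
opening: 0.0593
[0.5338 0.0967 0.0989] [139.5   0.2 161.4] [-0.11 -0.94 -3.75] [ -1.8  16.2 -19.4 -50.7 -53.3  14.5] 25.975
top []
scene [(107, [270.0, 219.0], 'trayXY', np.float64(6.0), np.float64(29.0)), (174, [281.0, 229.0], 'trayXY', np.float64(-2.0), np.float64(-37.0))]
```

View pics/c17b.png

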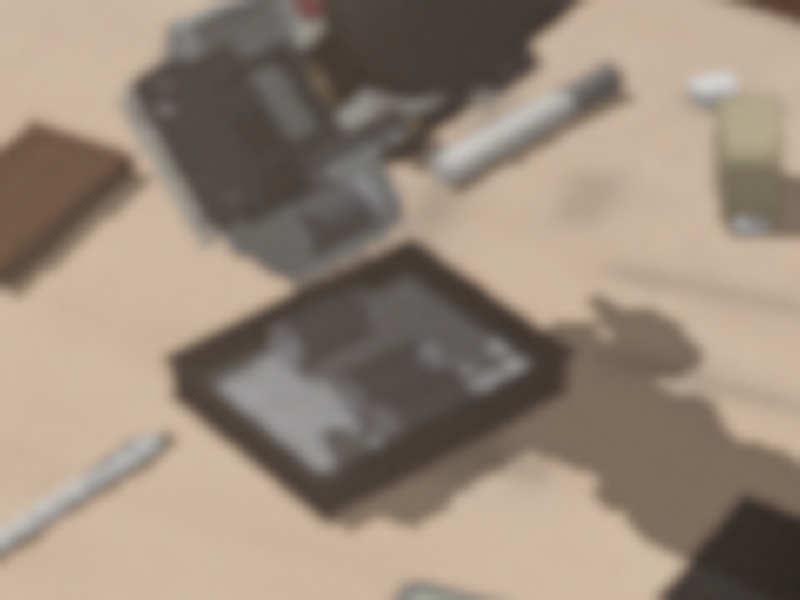

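All three lie in the tray. Now untilt smoothly.

```bash
python3 -m pendant '[[[0,0,0,-0.9,0.3,0],[0,0,0,-2.8,1,0],[0,0,1,-5.7,1.9,0],[0,0,2,-8.5,2.9,0],[0,0,3,-11.4,3.9,0],[0,0,4,-14.2,4.9,0],[0,0,5,-17,5.8,0],[0,0,5,-19,6.5,0],[0,0,5,-20,6.8,0],[0,0,5,-20,6.8,0]]]';python3 -m pendant '[[[0,0,0,-0.9,0.3,0],[0,0,0,-2.8,1,0],[0,0,0,-5,1.7,0],[0,0,0,-8,2.7,0],[0,0,0,-11,3.8,0],[0,0,0,-13.5,4.6,0],[0,0,0,-16,5.5,0],[0,0,0,-17.5,6,0],[0,0,0,-18.3,6.3,0],[0,0,0,-18.3,6.3,0]]]'; python3 look.py 18
```

```text
clock: 27.22
tool_pos: [0.5337, 0.0973, 0.1041]
orientation: [160.6, 0.2, 161.6]
force: [-0.2, 0.4, -2.5]
opening: 0.0597
clock: 28.48
tool_pos: [0.5339, 0.0968, 0.1039]
orientation: [180.0, -0.0, 161.5]
force: [-0.3, -0.7, -2.1]
opening: 0.0597
[0.5338 0.0966 0.104 ] [180.   -0.  161.5] [-0.8  -0.31 -2.33] [ 30.9  14.7 -25.4  -0.  -49.9 -49.4] 28.575
top [(381, [277.0, 224.0], 'trayXY', np.float64(-1.0), np.float64(-32.0))]
scene [(115, [269.0, 219.0], 'trayXY', np.float64(4.0), np.float64(29.0)), (173, [281.0, 229.0], 'trayXY', np.float64(-1.0), np.float64(-37.0))]
```

Upright, with a 2.3 N load, so two batteries are still in the cup. Carry it back to the mat.

```bash
python3 -m pendant '[[[0,-4,0,0,0,0],[-2,-14,0,0,0,1],[-5,-32,0,0,0,2],[-8,-56,0,0,0,3.5],[-12,-84,0,0,0,5],[-17,-112,0,0,0,6.5],[-20,-137,0,0,0,8],[-23,-156,0,0,0,9],[-25,-167,0,0,0,10],[-25,-170,0,0,0,10]]]'; python3 -m pendant '[[[0,-4,0,0,0,0],[-2,-14,0,0,0,1],[-5,-32,0,0,0,2],[-8,-56,0,0,0,3.5],[-12,-84,0,0,0,5],[-17,-112,0,0,0,6.5],[-20,-137,0,0,0,8],[-23,-156,0,0,0,9],[-25,-167,0,0,0,10],[-25,-170,0,0,0,10]]]'; python3 -m pendant '[[[0,0,-5,0,0,0],[0,0,-15,0,0,0],[0,0,-28,0,0,0],[0,0,-41,0,0,0],[0,0,-53,0,0,0],[0,0,-60,0,0,0],[0,0,-65,0,0,0],[0,0,-68,0,0,0],[0,0,-68,0,0,0]]]'; python3 look.py 19
```

```text
clock: 29.82
tool_pos: [0.5084, -0.0743, 0.1041]
orientation: [180.0, -0.0, 171.5]
force: [0.5, 0.2, -2.3]
opening: 0.0594
clock: 31.08
tool_pos: [0.4835, -0.2439, 0.1039]
orientation: [180.0, -0.0, -178.5]
force: [-0.1, 1.0, -2.7]
opening: 0.0598
clock: 32.2
tool_pos: [0.4839, -0.2433, 0.0361]
orientation: [-180.0, -0.0, -178.5]
force: [-0.5, -0.1, -2.5]
opening: 0.0595
[ 0.4841 -0.2433  0.0364] [-180.     0.  -178.5] [ 0.45 -0.25 -2.9 ] [ -5.9  19.8 -29.4   0.  -40.8   7.5] 32.3
top [(126, [252.0, 215.0], 'trayXY', np.float64(-4.0), np.float64(31.0))]
scene [(115, [269.0, 219.0], 'trayXY', np.float64(3.0), np.float64(31.0)), (176, [281.0, 229.0], 'trayXY', np.float64(-1.0), np.float64(-37.0))]
```

Lower the last 14 mm to the original grip height (TCP 0.022) and watch the contact force.

```bash
python3 -m pendant '[[[0,0,-3,0,0,0],[0,0,-6,0,0,0],[0,0,-9,0,0,0],[0,0,-11,0,0,0],[0,0,-12.5,0,0,0],[0,0,-13.5,0,0,0],[0,0,-14,0,0,0],[0,0,-14,0,0,0]]]'
```

```text
clock: 33.3
tool_pos: [0.4839, -0.2433, 0.0221]
orientation: [-180.0, -0.0, -178.5]
force: [0.2, 0.1, -2.0]
opening: 0.0595
```

```bash
python3 -m pendant '[[[0,0,-0.5,0,0,0],[0,0,-1,0,0,0],[0,0,-1,0,0,0]]]'; python3 -m pendant '[[[0,0,0,0,0,0],[0,0,0,0,0,0],[0,0,0,0,0,0],[0,0,0,0,0,0],[0,0,15,0,0,0],[0,0,40,0,0,0],[0,0,80,0,0,0],[0,0,130,0,0,0],[0,0,180,0,0,0]]]' -1;  python3 -m pendant '[[[0,-40,0,0,0,0],[-20,-95,0,0,0,0],[-50,-150,0,0,0,0],[-80,-200,0,0,0,0],[-110,-250,0,0,0,0],[-140,-300,0,0,0,0],[-160,-330,0,0,0,0],[-160,-330,0,0,0,0]]]'; python3 look.py 20; python3 - <<'E'
from h import *
s,W=snap("top","pics/t21.png");im=cv2.imread("pics/t21.png");b=cv2.imread("pics/s20.png")
z=W[...,2]
def rect(n,m,box):
    a=np.zeros(m.shape,bool);x0,y0,x1,y1=box;a[y0:y1,x0:x1]=1;p=W[m&a];print(n,[np.round(v,1) for v in cv2.minAreaRect((p[:,:2]*1000).astype(np.float32))],np.percentile(p[:,2],[50,98]).round(4))
rect("cup",z>.03,(325,195,405,250));rect("mat+cup",(im.max(2)<70)|(z>.01),(325,195,405,250));rect("pile",z>.01,(150,175,205,235));rect("tray",z>.003,(225,175,305,260))
cv2.imwrite("pics/fin.png",np.hstack([cv2.resize(im[170:270,150:410],(780,300),interpolation=2)]))
t=cv2.resize(im[165:265,225:405],(800,444),interpolation=2);cv2.imwrite("pics/fin.png",t)
E
```

```text
clock: 33.67
tool_pos: [0.484, -0.2433, 0.0218]
orientation: [-180.0, 0.0, -178.4]
force: [-3.2, 1.7, 6.2]
opening: 0.0596
clock: 34.8
tool_pos: [0.4836, -0.2433, 0.2038]
orientation: [-180.0, 0.0, -178.4]
force: [1.0, -0.3, -0.4]
opening: 0.0878
clock: 35.8
tool_pos: [0.3219, -0.575, 0.2015]
orientation: [-180.0, -0.0, -178.6]
force: [0.3, 0.6, -0.6]
opening: 0.0875
[ 0.3235 -0.5732  0.2016] [-180.    -0.  -178.5] [ 0.37 -0.15  0.45] [-43.6  19.9  -3.6   0.  -66.5  45.1] 35.9
top [(187, [253.0, 214.0], 'trayXY', np.float64(2.0), np.float64(34.0)), (380, [277.0, 224.0], 'trayXY', np.float64(-1.0), np.float64(-32.0))]
scene [(110, [270.0, 219.0], 'trayXY', np.float64(5.0), np.float64(29.0)), (171, [281.0, 228.0], 'trayXY', np.float64(-2.0), np.float64(-37.0))]
cup [array([ 482.8, -245.2]), array([ 59.9, 134.3]), np.float64(1.0)] [0.0371 0.0722]
mat+cup [array([ 482. , -244.7]), array([145.1,  78.8]), np.float64(85.5)] [nan nan]
pile [array([543.3, 250.4]), array([122.5,  62.2]), np.float64(0.3)] [0.0172 0.0209]
tray [array([512.3,  17.6]), array([217. , 210.7]), np.float64(1.4)] [0.0074 0.032 ]
```

View pics/fin.png

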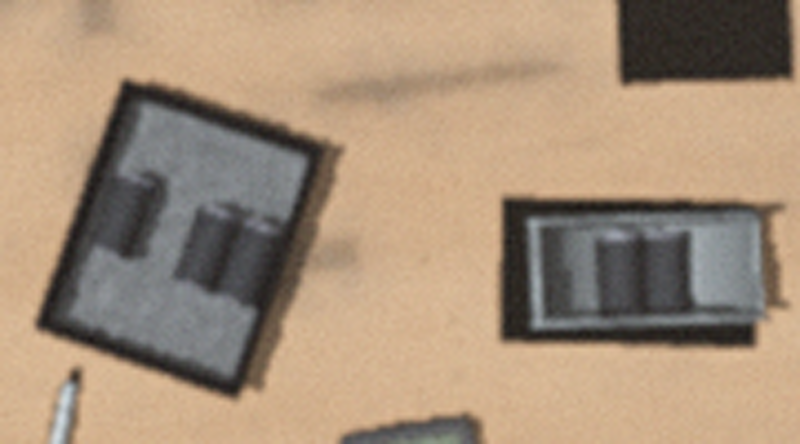

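Three batteries are in the tray, two are in the cup, and the cup stands square on its mat, (483,-245) as at the start. Everything is clear of the robot, so I'm handing the job in.

```bash
python3 -c "
from plant import *
print(close_job())"
```

```text
the job is handed in; nothing more can be done
None
```

The job is done and handed in at about 36 s of the 72 s allowed; the interface gives no verdict, so success rests on my own checks.

- **Cover plate:** I laid it on the pile with the plate turned 90° to match. It sits about 3 mm off centre and within about 1° of square, with its top at 17 mm.
- **Pouring:** I tipped the cup in small steps to about 40.5°, with the lip low over the tray. The batteries came out one at a time, between about 16 and 19°, 28 and 30°, and 39 and 40.5°.
- **Cup:** I stood it back on its mat within about 1 mm of where it started.

The last image shows three batteries lying in the tray, two in the cup, the cup on its mat and the gripper well clear. The load on the wrist fell from 4.3 N to 2.3 N, which fits three batteries leaving the cup.

Two readings in the last check failed: the outlines measured for the tray and for the mat with the cup were spoiled by stray points. For those two I relied on the image and on the separate cup measurement. I did not measure the stapler or tape measure at the end, but there was no sign that the arm touched either.

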